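# Set the guarded ratchet prop to its third notch

### The job

Lift the latch bar of the prop's guard out of its catch and swing the gate wide open. Raise the ratchet prop behind it by exactly three clicks, so that it rests on its third notch when let go, then swing the gate fully shut again with the latch bar dropped home in its catch. Leave the bottle, the spanner and the damper on the bench undisturbed.

Things in the scene. Friction and masses are not known exactly. Their poses are not given: they have to be found in the camera images.
- bay: The guarded prop, fixed to the bench, placed anew each time: base plate 215 x 236 x 12 mm, aluminium posts. Origin on the bench top below the column's axis; x points from the gate side (towards the robot) to the open back, crossed by a rail (top 153 mm up, 94 mm behind the column), y to the gate's hinge side, z up. In the middle a grey foot and sleeve 70 mm high hold the square steel column.
- gate (a joint): Angle of the guard gate, rad: 0 shut, up to 1.75 open. Vertical hinge; the free edge swings outwards, away from the prop (clockwise seen from above). Aluminium frame 12 mm thick with clear pane, 150 mm wide, 30 to 215 mm above the bench, 70 mm in front of the column's axis when shut. Hinge friction about 0.1 N m: it stays where it is left.
- gate_canopy (a point): Centre of the gate's clear canopy, a plate 88 x 90 mm fixed to the gate's upper edge, top face 221 mm above the bench. It covers the prop when shut and turns with the gate: 50 to 140 mm from the hinge line and up to 93 mm behind the pane. From about 1.2 rad on, a gripper has room to come down on the prop.
- gate_hinge (a point): Point on the vertical hinge line of the gate, 220 mm above the bench; in the bay's frame at x -70, y +95 mm.
- latch (a joint): Angle of the latch bar relative to the gate, rad: 0 level (resting on its stop), up to 0.5 lifted; falls back by its weight. Steel bar 185 mm long, 16 high, 12 thick, on the gate's outer face, 13 mm outside the hinge plane, centre 212 mm above the bench. Its pivot on the gate is 35 mm from the hinge line; its free end lies in the catch, 185 mm from the hinge line.
- catch (a point): Catch on the fixed latch post, at the bar's bottom when home. An upright lip in front of the bar, top 213 mm above the bench, holds the gate shut: the bar must be lifted more than about 0.07 rad (0.2 is comfortable) to pass it. Outside the lip is a slope: a dropped bar also rides up over it and falls in if the gate is pushed shut.
- latch_tab (a point): Grip point on the bar's upright thumb tab, a steel plate 12 mm thick (across the gate), 28 mm wide (along it), 56 mm tall. Bar down: tab top 276 mm, this point 258 mm above the bench, 150 mm from the hinge line, 13 mm outside the hinge plane; 115 mm from the bar's pivot and 46 mm above it. Pinch from above across its thickness; nothing beside it is higher than 221 mm.
- column (a joint): Lift of the ratchet column, m: 0 at the start (fully down), at most 0.078. Four notches 16 mm apart: the pawl clicks in as the lift passes about 16, 32, 48 and 64 mm. Let go, the column sinks on to the notch last passed (third: it then reads 46 to 48 mm) and cannot be lowered past it. Mass 0.35 to 0.7 kg.
- saddle (a point): Grip point in the saddle block on top of the column, on its axis, 123 mm above the bench when down; rises with it. Dark steel block 80 mm long (bay x), 30 mm wide (bay y), 22 mm high (110 to 132 mm above the bench when down), an upright prong 17 mm high at each end. Pinch across the 30 mm width from above, between the prongs.
- oil_bottle: Bystander: grey bottle with black cap, standing, 66 mm diameter, 190 mm high. Origin at the centre of its underside.
- spanner: Bystander: steel spanner lying on the bench, 180 mm long. Origin at its middle, x along it.
- damper: Bystander: spare coil damper lying on the bench, 180 mm long, 36 mm high. Origin at the middle of its underside, x along it.

How it is judged:
On the way, in this order (a step that is already met when the one before it is completed fails the run):
1. the latch bar is lifted clear of its catch (more than 0.06 rad) (value of joint latch above 0.06 rad), for 0.05 s.
2. the gate stands wide open (more than 1.1 rad) (value of joint gate above 1.1 rad), for 0.2 s.
3. with the gate still open, the column has been let go and rests on its third notch (lift 44 to 53 mm) (value of joint column between 0.044 and 0.053 m and contact force between the fingers and column below 0.2 N and value of joint gate above 0.8 rad), for 0.3 s.
4. the gate is shut and the latch bar has dropped home (value of joint gate below 0.035 rad and value of joint latch below 0.03 rad), for 0.2 s.
At the end, for the whole second after the job is handed in: The gate is shut (under 0.035 rad), the latch bar lies level in its catch (under 0.03 rad), and the column rests on its third notch (lift between 44 and 53 mm) (all of step 4 and value of joint column between 0.044 and 0.053 m); the robot touches nothing.
It fails at once if a bystander is pushed more than 25 mm or tipped (distance of any of oil_bottle, spanner, damper from where it was at the start of the episode above 0.025 m or angle between oil_bottle's own z axis and vertical above 0.4 rad).
It fails at once if the column is raised past its fourth notch (value of joint column above 0.066 m).
It also fails if it takes over 72 s, if anything falls off the work surface, if the arm or the gripper's body presses on something with over 40 N, if the wrist force passes 120 N, or if a joint passes its speed limit or range.

### The arm

A 7-joint arm with a two-finger parallel gripper is mounted at the origin on the work surface. World frame = base frame: x ahead of the robot, y to its left, z up, the work surface at z = 0. Lengths are in m, angles in rad, forces in N, time in s.
With the tool pointing down it reaches from about 0.425 to 0.875 m from the base axis. Payload 4.7 kg.
Tool frame: the origin (TCP) lies midway between the tips of the shut fingers; the grasp point (between the pads) lies 19 mm behind it; z points along the fingers, y is the line along which they close (so a half turn about z gives the same grasp; the last joint's range is limited). The gripper opens to 87 mm and grips with 3 to 60 N. Pads are 19 mm wide; open, the fingers measure 117 mm over their backs; the gripper's body (75 mm by 190 mm) begins 51 mm behind the grasp point.
Start: joints at [1.222, 0.321, -0.07, 1.45, 0.023, 1.371, -0.057], TCP at [0.231, -0.608, 0.188] pointing down, gripper open.
Joint ranges: [-2.86, 2.86], [-0.3, 2.09], [-1.38, 1.24], [0.06, 2.45], [-1.56, 4.7], [0.09, 2.05], [-2.69, 2.69]. Speed limits (rad/s): [2.57, 2.57, 3.14, 3.14, 3.14, 3.14, 3.14].

### API

Orientations are given as a rotation vector (axis times angle).
In Python, from bench import ctrl, get_image, calibration gives the robot as it stands.
- The arm moves only by the tool apply_moves, never from a script. Its arguments are lists of equal length, an entry for each row: "dp": the shift along the tool's x, y, z in m, a list of three; "twist": the turn, a rotation vector about the tool's x, y, z in rad, a list of three; "fingers": the closure, from 0 (fully open) to 1 (shut). In form: {"dp": [[dx, dy, dz], ...], "twist": [[ax, ay, az], ...], "fingers": [fingers, ...]}. A call has 1 to 10 rows; each row shifts and turns the commanded pose from where the row before left it, along the tool's axes as they then stand; what a row does not reach is not made up. A row lasts 1/10 s, in which the tool goes at most 50 mm and 8.59 degrees, less where a joint would pass 70% of its speed; a pose out of reach is approached as far as the arm can. A call is refused whole if a number of a shift passes 0.05 or a number of a turn 0.15, either way. A call with a gripper value outside its range is refused whole. The fingers move at their own pace and stop on an object; "newtons" is the grip in N (left out, the last holds). Time passes only in rows, so rows that do not move let the fingers close. It gives the time, the measured TCP pose, the force, the opening and the grip force at its end, in the units of the state.
- ctrl.get_state(): the state, without advancing time (a new reading comes with each control period).
- get_image(name): name is "scene" or "top" or "wrist"; returns the picture (480x640x3 uint8, red, green, blue); there is no depth.
- calibration(name): a dict with "fx", "fy", "cx", "cy" (pixels), "eye" and "attitude" of the camera in the world; the wrist camera has in their place "hand_eye" (4x4, takes a point from camera to tool coordinates, whose origin is the TCP and whose axes are the flange's). Camera axes: x right, y up, looking along -z (the intrinsics and any distortion apply to the point x, -y, -z); pixel columns grow to the right and rows downward; lengths in m; the calibration is good to about 2 mm. The wrist camera is an equidistant fisheye: a pixel r from the principal point sees the ray r / f radians off the axis. A picture is of the moment at which its call begins: read the wrist's pose just before it. calibration takes no time and is no camera call.
- ctrl.close_job(): hands the job in; it is judged then, once.
The state is a dict: "time": time; "joint_positions": joint angles; "qd": joint speeds; "joint_torque": joint torques, N m; "position": TCP position; "tool_rot": TCP orientation; "ft_force": force on the tool from outside, world axes, zero at the start; "torque": the same for the moment, N m; "grip_width": opening from 0.0 (shut) to 1.0 (fully open); "grip_force": force on a finger pad.
Only numpy, scipy, OpenCV 4.12 (cv2) and the standard library are available. Lean on these libraries where they do the work, as an engineer would, in place of code of your own. Each camera call takes 0.05 s, during which the arm holds its last target. There are 200 camera calls.

## Working session

There is one attempt and no reset: what is moved stays moved. The work goes in short steps, Python scripts to look and compute and a tool call to move; the robot and the scene stay as the last step left them, time stands still between calls to the robot, and variables do not carry over. Pictures are saved under pics/ and viewed, at most 10 in all, crops included, and the job is handed in when it is done.

Besides the shell and the picture viewer there is one more tool, called after ">>>" as name(argument=value, ...) on one line, values as JSON. apply_moves: Moves the arm, as the interface text tells. Its arguments: {"type":"object","properties":{"dp":{"type":"array"},"twist":{"type":"array"},"fingers":{"type":"array"},"newtons":{"type":"number"}},"required":["dp","twist","fingers"]}

```bash
mkdir -p pics
python3 - <<'E'
from bench import ctrl,get_image,calibration
import cv2
for n in("scene","top"):
    cv2.imwrite(f"pics/{n}0.png",get_image(n)[:,:,::-1]); print(n,calibration(n))
print(calibration("wrist")); s=ctrl.get_state(); print(s)
E
```

```text
scene {'fx': 574.5469760987377, 'fy': 574.5469760987377, 'cx': 318.859188521523, 'cy': 238.42695905301733, 'eye': array([ 1.36311718, -0.10884275,  1.30706449]), 'attitude': array([0.50550647, 0.43863649, 1.41633673])}
top {'fx': 462.31378203214973, 'fy': 462.31378203214973, 'cx': 321.139295435139, 'cy': 243.6906797832565, 'eye': array([0.41487377, 0.00799779, 1.19920837]), 'attitude': array([ 0.11619517, -0.09086295, -1.59138858])}
{'fx': 371.64829954431775, 'fy': 371.64829954431775, 'cx': 322.7651782471691, 'cy': 242.82407611010024, 'hand_eye': array([[ 4.11518493e-04,  9.54934092e-01,  2.96817639e-01,
         8.09123731e-02],
       [ 9.99999910e-01, -3.61743930e-04, -2.22617648e-04,
         5.31358256e-04],
       [-1.05213203e-04,  2.96817704e-01, -9.54934155e-01,
        -1.96447108e-01],
       [ 0.00000000e+00,  0.00000000e+00,  0.00000000e+00,
         1.00000000e+00]])}
{'time': 0.1, 'joint_positions': array([ 1.22209505,  0.32172063, -0.07007633,  1.4515346 ,  0.02264022,
        1.37081645, -0.05686746]), 'qd': array([-4.53676854e-04, -1.80864951e-03, -5.77548108e-05, -3.04598926e-03,
        8.99526985e-04,  2.19836037e-03, -1.73642149e-03]), 'joint_torque': array([ 2.19806083e-05, -4.92571664e+01, -4.05483618e-01, -3.13398850e+01,
       -6.39014575e-02,  3.95098294e-02,  3.11271674e-05]), 'position': array([ 0.23041796, -0.60720095,  0.18729847]), 'tool_rot': array([-3.08841974e+00, -5.66564278e-01,  6.87520794e-04]), 'ft_force': array([ 0.28543948, -0.25461367,  0.50457727]), 'torque': array([0.03272379, 0.05842746, 0.02251804]), 'grip_force': 0.0, 'grip_width': 0.995614601676059}
```

View pics/top0.png

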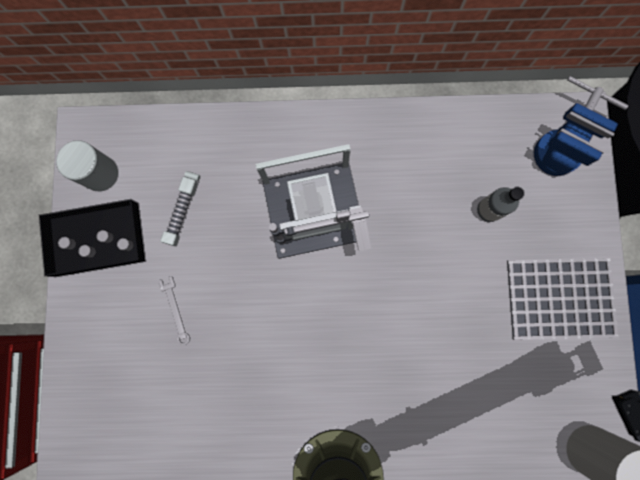

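View pics/scene0.png

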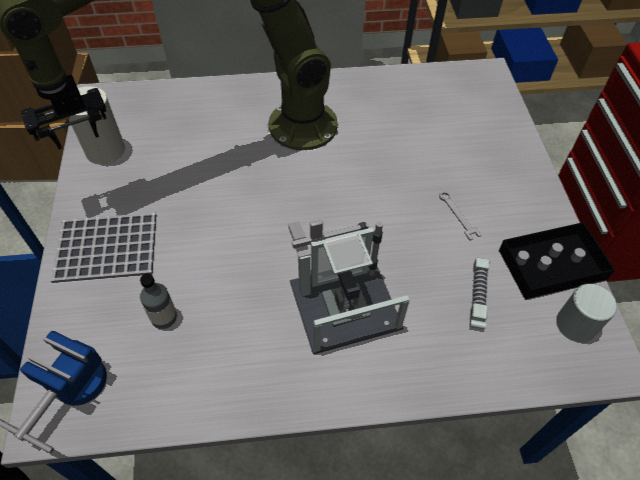

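The top view shows the bay at about (312,205), hinge post (dark) at (280,230), latch tab and catch near (345–362,215). The bottle is at (500,205), damper at (180,210) and spanner at (175,310). The scene view confirms the clear canopy over the prop, with the gate on the robot's side.

```bash
cat > h.py <<'E'
import numpy as np, cv2
from scipy.spatial.transform import Rotation as R
from bench import ctrl,get_image,calibration
def ray(n,uv,st=None):
    c=calibration(n); p=np.array([(uv[0]-c['cx'])/c['fx'],(uv[1]-c['cy'])/c['fy']])
    if n!='wrist':
        d=R.from_rotvec(c['attitude']).apply([p[0],-p[1],-1]); return c['eye'],d/np.linalg.norm(d)
    t=np.linalg.norm(p); s=np.sin(t)/max(t,1e-9)
    T=c['hand_eye']; st=st or ctrl.get_state(); W=R.from_rotvec(st['tool_rot'])
    d=T[:3,:3]@np.array([p[0]*s,-p[1]*s,-np.cos(t)])
    return st['position']+W.apply(T[:3,3]),W.apply(d)
def onz(n,uv,z,st=None):
    e,d=ray(n,uv,st); return e+d*(z-e[2])/d[2]
def proj(n,P,st=None):
    c=calibration(n)
    if n!='wrist': q=R.from_rotvec(c['attitude']).inv().apply(np.array(P)-c['eye'])
    else:
        T=c['hand_eye']; st=st or ctrl.get_state()
        q=T[:3,:3].T@(R.from_rotvec(st['tool_rot']).inv().apply(np.array(P)-st['position'])-T[:3,3])
    v=np.array([q[0],-q[1]]);z=-q[2]
    if n!='wrist': v=v/z
    else: r=np.linalg.norm(v); v=v/r*np.arctan2(r,z)
    return np.array([c['cx'],c['cy']])+c['fx']*v
def bay(org,yaw,p):  # bay point -> world
    c,s=np.cos(yaw),np.sin(yaw); return np.array([org[0]+c*p[0]-s*p[1],org[1]+s*p[0]+c*p[1],p[2]])
E
python3 - <<'E'
from h import *
im=cv2.imread('pics/top0.png'); x0,y0=245,135
cv2.imwrite('pics/crop.png',cv2.resize(im[y0:y0+135,x0:x0+145],None,fx=4.4,fy=4.4,interpolation=cv2.INTER_CUBIC))
m=((im.max(2)<100)&(im.min(2)>45)).astype('uint8')*255
m[:, :245]=0;m[:,390:]=0;m[:135]=0;m[275:]=0
cs,_=cv2.findContours(cv2.morphologyEx(m,cv2.MORPH_CLOSE,np.ones((15,15))),0,2)
c=max(cs,key=cv2.contourArea);r=cv2.minAreaRect(c);print(r,cv2.boxPoints(r).round(0).tolist())
for p in cv2.boxPoints(r): print(onz('top',p,.012).round(3))
E
```

```text
((312.1960144042969, 208.8280029296875), (102.76969909667969, 93.10987854003906), 79.69515228271484) [[257.0, 167.0], [349.0, 150.0], [367.0, 251.0], [276.0, 268.0]]
[0.783 0.191 0.012]
[ 0.822 -0.054  0.012]
[ 0.55  -0.093  0.012]
[0.512 0.144 0.012]
```

View pics/crop.png

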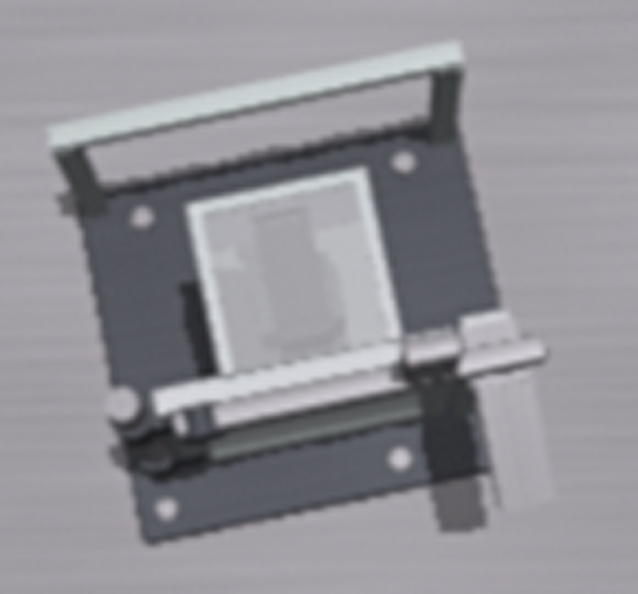

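Crop: canopy corners (187,207),(367,170), rail ends (50,135),(462,45), hinge pin (125,405), tab top about (430,340) at 4.4x; the plate's left edge runs (83,220)-(148,543).

Run:
```python
from h import *
from scipy.optimize import least_squares
f=lambda p:(p[0]/4.4+245-.4,p[1]/4.4+135-.4)
L=[((187,205),(23,45,221)),((367,168),(23,-45,221)),((125,405),(-70,95,220)),((430,336),(-83,-55,276))]
W=[onz('top',f(a),b[2]/1e3) for a,b in L]
print(np.round(W,3))
r=least_squares(lambda q:np.concatenate([bay(q[:2],q[2],np.array(b)/1e3)[:2]-w[:2] for (a,b),w in zip(L,W)]),[.67,.05,.15])
print(r.x,(r.fun*1e3).round(1))
a=onz('top',f((50,135)),.153);b=onz('top',f((462,45)),.153);print('rail',a,b,np.arctan2(-(b-a)[0],(b-a)[1]*-1) )
a=onz('top',f((148,543)),.012);b=onz('top',f((83,220)),.012);print('plate',a,b,np.arctan2((b-a)[1],(b-a)[0]))
for n,p in dict(hinge=(-70,95,220),tab=(-83,-55,258),saddle=(0,0,123)).items(): print(n,bay(r.x[:2],r.x[2],np.array(p)/1e3).round(3))
print(R.from_rotvec(ctrl.get_state()['tool_rot']).as_matrix().round(3))
```

```text
[[ 0.683  0.093  0.221]
 [ 0.7    0.004  0.221]
 [ 0.584  0.125  0.22 ]
 [ 0.603 -0.023  0.276]]
[0.67070609 0.04516632 0.19345381] [ 1.3  0.4  2.2  1.5 -0.2 -0.1 -3.3 -1.8]
rail [0.74218534 0.17181521 0.153     ] [ 0.78568721 -0.04860549  0.153     ] -0.19485421981001355
plate [0.53740051 0.13706125 0.012     ] [0.73309899 0.17422275 0.012     ] 0.1876573332518026
hinge [0.584 0.125 0.22 ]
tab [ 0.6   -0.025  0.258]
saddle [0.671 0.045 0.123]
[[ 0.935  0.355 -0.001]
 [ 0.355 -0.935  0.002]
 [-0.    -0.002 -1.   ]]
```

```bash
cat >> h.py <<'E'
ORG=np.array([.6707,.0452]);YAW=.1935
def pose(xyz,psi,tilt=0):  # grasp-point pose -> TCP (pos, Rot); tilt about -tool y, at grasp point
    c,s=np.cos(psi),np.sin(psi)
    r=R.from_matrix(np.array([[c,s,0],[s,-c,0],[0,0,-1.]]))*R.from_rotvec([0,-tilt,0])
    return np.array(xyz)+r.apply([0,0,.019]),r
def tab(g,l,dz=0):
    d=35+115*np.cos(l)-46*np.sin(l); z=.212+.115*np.sin(l)+.046*np.cos(l)
    a=YAW-np.pi/2-g; n=YAW+np.pi-g
    h=bay(ORG,YAW,(-.07,.095,0))
    p=h+d/1e3*np.array([np.cos(a),np.sin(a),0])+.013*np.array([np.cos(n),np.sin(n),0]); p[2]=z+dz
    return pose(p,YAW+np.pi/2-g,l)
def rows(ps,start=None):  # print tool-frame increments through a list of (pos,Rot)
    if start is None:
        s=ctrl.get_state(); start=(s['position'],R.from_rotvec(s['tool_rot']))
    p,r=start; D=[];T=[]
    for q,k in ps:
        D.append(r.inv().apply(q-p).round(3).tolist()); t=(r.inv()*k).as_rotvec().round(3); T.append(t.tolist())
        p=p+r.apply(D[-1]); r=r*R.from_rotvec(t)
    for i in range(0,len(D),10): print("dp",D[i:i+10],"\ntw",T[i:i+10])
def line(a,b,n):
    w=(a[1].inv()*b[1]).as_rotvec()
    return [(a[0]+(b[0]-a[0])*k/n,a[1]*R.from_rotvec(w*k/n)) for k in range(1,n+1)]
def now():
    s=ctrl.get_state(); return s['position'],R.from_rotvec(s['tool_rot'])
E
python3 - <<'E'
from h import *
a=now(); b=(a[0]+[0,0,.2],a[1]); c=tab(0,0,.1)
print(c[0]); rows(line(a,b,4)+line(b,c,16))
E
```

```text
[ 0.59982522 -0.02473401  0.339     ]
dp [[-0.0, -0.0, -0.05], [-0.0, -0.0, -0.05], [-0.0, -0.0, -0.05], [-0.0, -0.0, -0.05], [0.034, -0.026, 0.003], [0.037, -0.023, 0.003], [0.039, -0.019, 0.003], [0.04, -0.016, 0.003], [0.041, -0.013, 0.003], [0.042, -0.008, 0.003]] 
tw [[0.0, 0.0, 0.0], [0.0, 0.0, 0.0], [0.0, 0.0, 0.0], [0.0, 0.0, 0.0], [-0.0, -0.0, -0.088], [-0.0, -0.0, -0.087], [-0.0, -0.0, -0.088], [-0.0, -0.0, -0.087], [-0.0, -0.0, -0.088], [-0.0, -0.001, -0.088]]
dp [[0.043, -0.005, 0.003], [0.043, -0.002, 0.003], [0.043, 0.003, 0.003], [0.043, 0.006, 0.003], [0.042, 0.01, 0.003], [0.041, 0.014, 0.003], [0.039, 0.017, 0.003], [0.038, 0.02, 0.003], [0.036, 0.024, 0.003], [0.034, 0.027, 0.003]] 
tw [[-0.001, 0.0, -0.087], [0.0, 0.0, -0.088], [0.0, 0.0, -0.087], [0.0, 0.0, -0.088], [-0.0, 0.0, -0.087], [-0.0, 0.0, -0.088], [-0.0, 0.0, -0.088], [-0.0, -0.0, -0.087], [-0.0, -0.0, -0.088], [-0.001, -0.0, -0.087]]
```

>>> apply_moves(dp=[[0,0,-0.05],[0,0,-0.05],[0,0,-0.05],[0,0,-0.05],[0.034,-0.026,0.003],[0.037,-0.023,0.003],[0.039,-0.019,0.003],[0.04,-0.016,0.003],[0.041,-0.013,0.003],[0.042,-0.008,0.003]], twist=[[0,0,0],[0,0,0],[0,0,0],[0,0,0],[0,0,-0.088],[0,0,-0.088],[0,0,-0.088],[0,0,-0.088],[0,0,-0.088],[0,0,-0.088]], fingers=[0,0,0,0,0,0,0,0,0,0], newtons=25)

```text
time: 1.1
position: [0.3696, -0.3875, 0.3698]
tool_rot: [-2.832, -1.358, 0.001]
ft_force: [1.1, -0.3, 0.3]
grip_width: 1.002
grip_force: 0.0
```

>>> apply_moves(dp=[[0.043,-0.005,0.003],[0.043,-0.002,0.003],[0.043,0.003,0.003],[0.043,0.006,0.003],[0.042,0.01,0.003],[0.041,0.014,0.003],[0.039,0.017,0.003],[0.038,0.02,0.003],[0.036,0.024,0.003],[0.034,0.027,0.003]], twist=[[0,0,-0.088],[0,0,-0.088],[0,0,-0.088],[0,0,-0.088],[0,0,-0.088],[0,0,-0.088],[0,0,-0.088],[0,0,-0.088],[0,0,-0.088],[0,0,-0.088]], fingers=[0,0,0,0,0,0,0,0,0,0])

```text
time: 2.1
position: [0.5989, -0.0225, 0.3398]
tool_rot: [-1.985, -2.435, 0.001]
ft_force: [-0.3, -0.7, -0.4]
grip_width: 1.0
grip_force: 0.0
```

>>> apply_moves(dp=[[0,0,0],[0,0,0]], twist=[[0,0,0],[0,0,0]], fingers=[0,0])

```text
time: 2.3
position: [0.5983, -0.0227, 0.3393]
tool_rot: [-1.985, -2.433, 0.001]
ft_force: [0.4, -0.8, -0.2]
grip_width: 0.998
grip_force: 0.0
```

Run:
```python
from h import *
import json
s=ctrl.get_state();im=get_image('wrist')[:,:,::-1].copy()
np.save('st1.npy',s,allow_pickle=True)
cv2.imwrite('pics/w1raw.png',im)
for n,p in dict(hinge=(-70,95,220),tabtop=(-83,-55,276),canA=(23,45,221),canB=(23,-45,221),sad=(0,0,132)).items():
    u=proj('wrist',bay(ORG,YAW,np.array(p)/1e3),s);print(n,u.round(0)); cv2.circle(im,tuple(int(x) for x in u),4,(0,0,255),1)
cv2.imwrite('pics/w1.png',im); print(s['position'],s['time']); rows([tab(0,0,.1)])
```

```text
hinge [343.  54.]
tabtop [326. 246.]
canA [449. 117.]
canB [443. 218.]
sad [401. 159.]
[ 0.59832308 -0.02270216  0.33932905] 2.3
dp [[-0.001, 0.002, 0.001]] 
tw [[-0.001, 0.0, 0.006]]
```

View pics/w1.png

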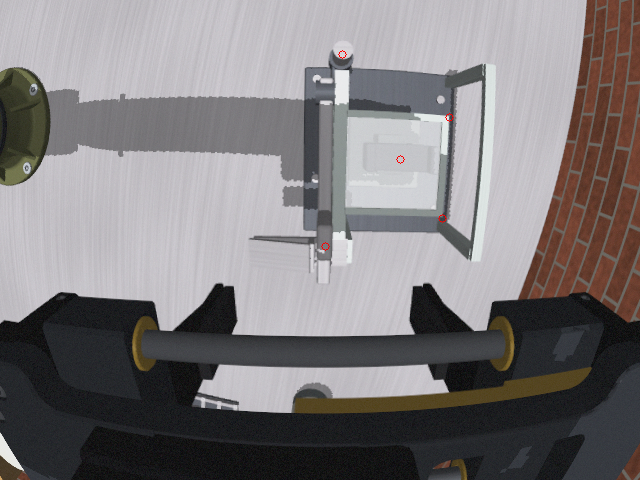

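The overlay matches within a few mm: hinge (342,54), tab (325,246), saddle (400,159). Descending on the tab.

>>> apply_moves(dp=[[-0.001,0.002,0.031],[0,0,0.03],[0,0,0.03],[0,0,0.01],[0,0,0],[0,0,0],[0,0,0],[0,0,0]], twist=[[0,0,0.006],[0,0,0],[0,0,0],[0,0,0],[0,0,0],[0,0,0],[0,0,0],[0,0,0]], fingers=[0,0,0,0,1,1,1,1], newtons=20)

```text
time: 3.15
position: [0.6014, -0.0244, 0.2408]
tool_rot: [1.995, 2.424, 0.002]
ft_force: [1.0, -0.3, -0.3]
grip_width: 0.723
grip_force: 0.0
```

Run:
```python
from h import *
s=ctrl.get_state();print(s['position'],tab(0,0)[0],s['ft_force'],s['grip_width']*.087,s['grip_force'])
a=tab(0,0)
ps=[tab(0,l) for l in np.linspace(0.04,.2,5)]+[tab(g,.2) for g in np.cumsum([.02]+[.06]+[.08]*15)]
print(ps[-1][0]); rows(ps,a)
```

```text
[ 0.60141037 -0.02437021  0.24081997] [ 0.59982522 -0.02473401  0.239     ] [ 1.03115252 -0.29976977 -0.32944592] 0.06287254029610216 0.0
[0.45171131 0.0701983  0.26130877]
dp [[0.001, 0.0, -0.005], [0.001, 0.0, -0.004], [0.002, 0.0, -0.005], [0.001, -0.0, -0.004], [0.001, -0.0, -0.005], [0.0, -0.003, 0.0], [0.001, -0.008, -0.0], [0.002, -0.012, -0.0], [0.001, -0.011, -0.001], [0.002, -0.011, -0.0]] 
tw [[0.0, -0.04, -0.0], [0.0, -0.04, 0.0], [0.0, -0.04, 0.0], [0.0, -0.04, 0.0], [0.0, -0.04, 0.0], [0.004, 0.0, 0.02], [0.012, -0.0, 0.058], [0.016, 0.0, 0.079], [0.016, 0.0, 0.078], [0.016, 0.0, 0.079]]
dp [[0.001, -0.012, -0.0], [0.001, -0.011, -0.001], [0.002, -0.011, 0.0], [0.001, -0.012, -0.0], [0.002, -0.011, -0.001], [0.001, -0.011, 0.0], [0.002, -0.012, -0.0], [0.001, -0.011, -0.0], [0.002, -0.011, -0.001], [0.001, -0.012, 0.0]] 
tw [[0.015, 0.0, 0.078], [0.016, 0.0, 0.078], [0.016, 0.0, 0.079], [0.016, -0.0, 0.078], [0.016, -0.0, 0.079], [0.016, -0.0, 0.078], [0.016, -0.0, 0.078], [0.016, 0.0, 0.079], [0.016, 0.0, 0.078], [0.016, 0.0, 0.079]]
dp [[0.002, -0.011, -0.0], [0.001, -0.011, -0.001]] 
tw [[0.015, 0.0, 0.078], [0.016, 0.0, 0.078]]
```

>>> apply_moves(dp=[[0,0,0],[0,0,0],[0,0,0],[0,0,0],[0,0,0],[0,0,0],[0,0,0],[0,0,0],[0,0,0],[0,0,0]], twist=[[0,0,0],[0,0,0],[0,0,0],[0,0,0],[0,0,0],[0,0,0],[0,0,0],[0,0,0],[0,0,0],[0,0,0]], fingers=[1,1,1,1,1,1,1,1,1,1])

```text
time: 4.15
position: [0.5996, -0.0246, 0.2391]
tool_rot: [-1.995, -2.425, 0.003]
ft_force: [-5.9, -0.4, 2.1]
grip_width: 0.131
grip_force: 20.0
```

>>> apply_moves(dp=[[0.001,0,-0.005],[0.001,0,-0.004],[0.002,0,-0.005],[0.001,0,-0.004],[0.001,0,-0.005],[0,0,0]], twist=[[0,-0.04,0],[0,-0.04,0],[0,-0.04,0],[0,-0.04,0],[0,-0.04,0],[0,0,0]], fingers=[1,1,1,1,1,1])

```text
time: 4.75
position: [0.5982, -0.0168, 0.2624]
tool_rot: [1.891, 2.302, -0.195]
ft_force: [-4.1, -2.6, 0.5]
grip_width: 0.13
grip_force: 20.0
```

>>> apply_moves(dp=[[0,-0.003,0],[0.001,-0.008,0],[0.002,-0.012,0],[0.001,-0.011,-0.001],[0.002,-0.011,0]], twist=[[0.004,0,0.02],[0.012,0,0.058],[0.016,0,0.079],[0.016,0,0.078],[0.016,0,0.079]], fingers=[1,1,1,1,1])

```text
time: 5.25
position: [0.5547, -0.0149, 0.2618]
tool_rot: [2.256, 1.977, -0.224]
ft_force: [-0.5, -2.8, 1.5]
grip_width: 0.131
grip_force: 20.1
```

>>> apply_moves(dp=[[0.001,-0.012,0],[0.001,-0.011,-0.001],[0.002,-0.011,0],[0.001,-0.012,0],[0.002,-0.011,-0.001],[0.001,-0.011,0]], twist=[[0.015,0,0.078],[0.016,0,0.078],[0.016,0,0.079],[0.016,0,0.078],[0.016,0,0.079],[0.016,0,0.078]], fingers=[1,1,1,1,1,1])

```text
time: 5.85
position: [0.4929, 0.0144, 0.2621]
tool_rot: [2.693, 1.402, -0.27]
ft_force: [-2.3, -2.4, 1.3]
grip_width: 0.133
grip_force: 20.2
```

>>> apply_moves(dp=[[0.002,-0.012,0],[0.001,-0.011,0],[0.002,-0.011,-0.001],[0.001,-0.012,0],[0.002,-0.011,0],[0.001,-0.011,-0.001]], twist=[[0.016,0,0.078],[0.016,0,0.079],[0.016,0,0.078],[0.016,0,0.079],[0.015,0,0.078],[0.016,0,0.078]], fingers=[1,1,1,1,1,1])

```text
time: 6.45
position: [0.4509, 0.0694, 0.2624]
tool_rot: [2.989, 0.732, -0.305]
ft_force: [-4.6, -2.6, 2.9]
grip_width: 0.125
grip_force: 20.2
```

Run:
```python
from h import *
p=now()
for g in (1.2,1.24,1.28,1.32):print(g,tab(g,.2)[0])
print(p[0],p[1].as_matrix().round(3)[:,0],ctrl.get_state()['ft_force'])
a=p; ps=[tab(g,l) for g,l in((1.30,.16),(1.32,.12),(1.34,.08),(1.36,.04),(1.38,0))]
print(ps[-1][0]);rows(ps); e=ps[-1]; rows(line(e,(e[0]+[0,0,.10],e[1]),3))
```

```text
1.2 [0.45651035 0.05982256 0.26130877]
1.24 [0.45400706 0.06496243 0.26130877]
1.28 [0.45171131 0.0701983  0.26130877]
1.32 [0.44962678 0.07552178 0.26130877]
[0.45092897 0.06940887 0.2624062 ] [ 0.868  0.453 -0.202] [-4.58834081 -2.56794192  2.87893538]
[0.43980523 0.08078218 0.239     ]
dp [[0.001, -0.003, 0.005], [-0.001, -0.003, 0.005], [-0.001, -0.003, 0.005], [-0.001, -0.003, 0.004], [-0.0, -0.003, 0.005]] 
tw [[0.004, 0.044, 0.016], [0.002, 0.04, 0.02], [0.002, 0.04, 0.02], [0.002, 0.04, 0.02], [-0.0, 0.04, 0.02]]
dp [[-0.007, -0.015, -0.009], [0.0, -0.0, -0.033], [0.0, -0.0, -0.033]] 
tw [[0.01, 0.204, 0.096], [0.0, -0.0, 0.0], [0.0, -0.0, 0.0]]
```

>>> apply_moves(dp=[[0.001,-0.003,0.005],[-0.001,-0.003,0.005],[-0.001,-0.003,0.005],[-0.001,-0.003,0.004],[0,-0.003,0.004],[0,0,0],[0,0,0],[0,0,0],[0,0,0],[0,0,0]], twist=[[0.004,0.044,0.016],[0.002,0.04,0.02],[0.002,0.04,0.02],[0.002,0.04,0.02],[0,0.04,0.02],[0,0,0],[0,0,0],[0,0,0],[0,0,0],[0,0,0]], fingers=[1,1,1,1,1,1,0.4,0.4,0.4,0.4])

```text
time: 7.45
position: [0.4424, 0.0819, 0.2394]
tool_rot: [-3.081, -0.606, -0.007]
ft_force: [-0.4, 0.6, 0.2]
grip_width: 0.408
grip_force: 0.0
```

>>> apply_moves(dp=[[0,0,0],[0,0,0],[0,0,-0.035],[0,0,-0.035],[0,0,-0.035]], twist=[[0,0,0],[0,0,0],[0,0,0],[0,0,0],[0,0,0]], fingers=[0.4,0.4,0.4,0.2,0])

```text
time: 7.95
position: [0.4413, 0.0814, 0.3455]
tool_rot: [-3.081, -0.606, -0.005]
ft_force: [0.1, -0.6, 0.1]
grip_width: 0.703
grip_force: 0.0
```

Run:
```python
from h import *
a=now();print(a[0],a[1].as_matrix().round(3)[:,0])
b=pose(bay(ORG,YAW,(0,0,.235)),YAW)
print(b[0]);rows(line(a,b,7))
im=get_image('top')[:,:,::-1]
cv2.imwrite('pics/t2.png',cv2.resize(im[135:305,215:405],None,fx=3.5,fy=3.5,interpolation=cv2.INTER_CUBIC))
```

```text
[0.44130123 0.08138815 0.34547396] [0.925 0.379 0.004]
[0.6707 0.0452 0.216 ]
dp [[0.028, 0.017, 0.019], [0.029, 0.017, 0.018], [0.029, 0.015, 0.019], [0.03, 0.015, 0.018], [0.03, 0.014, 0.019], [0.031, 0.013, 0.018], [0.03, 0.012, 0.019]] 
tw [[-0.0, -0.001, 0.028], [-0.0, -0.0, 0.028], [-0.0, -0.001, 0.028], [-0.001, -0.0, 0.028], [0.0, -0.001, 0.027], [0.0, -0.0, 0.028], [-0.0, -0.001, 0.028]]
```

View pics/t2.png

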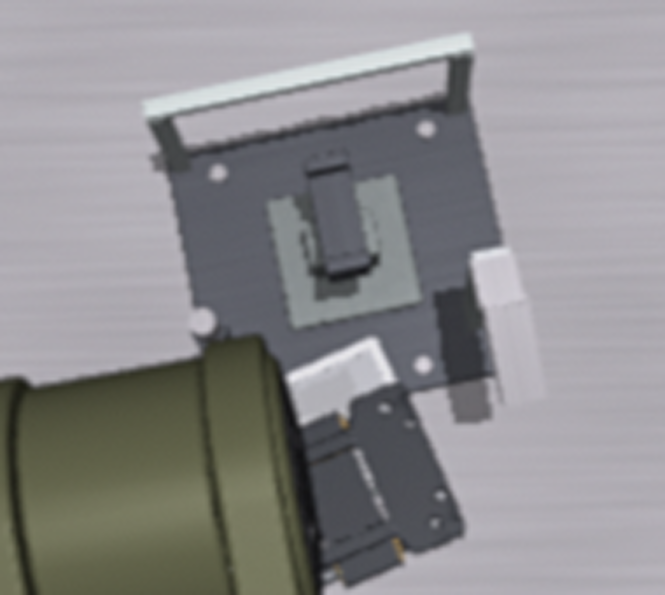

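The gate stands wide open; saddle prongs at crop (328,165) and (348,262), nothing above the prop. I'll cross over level, then check.

Run:
```python
from h import *
f=lambda u,v:(215+u/3.5-.4,135+v/3.5-.4)
print(onz('top',f(327,164),.149),bay(ORG,YAW,(.037,0,.149)),onz('top',f(349,268),.149),bay(ORG,YAW,(-.037,0,.149)))
a=now();b=pose(bay(ORG,YAW,(0,0,.35)),YAW);rows(line(a,b,6))
```

```text
[0.70112963 0.05075449 0.149     ] [0.70700948 0.05231491 0.149     ] [0.6301474  0.03749608 0.149     ] [0.63439052 0.03808509 0.149     ]
dp [[0.033, 0.02, 0.004], [0.033, 0.019, 0.004], [0.034, 0.018, 0.003], [0.034, 0.016, 0.004], [0.035, 0.016, 0.004], [0.036, 0.014, 0.003]] 
tw [[0.0, -0.002, 0.032], [0.0, -0.002, 0.033], [0.001, -0.002, 0.032], [-0.0, -0.002, 0.033], [-0.0, -0.002, 0.032], [0.0, -0.003, 0.033]]
```

>>> apply_moves(dp=[[0.033,0.02,0.004],[0.033,0.019,0.004],[0.034,0.018,0.003],[0.034,0.016,0.004],[0.035,0.016,0.004],[0.034,0.014,0.003],[0,0,0.04],[0,0,0.04],[0,0,0]], twist=[[0,-0.002,0.032],[0,-0.002,0.033],[0.001,-0.002,0.032],[0,-0.002,0.033],[0,-0.002,0.032],[0,-0.003,0.033],[0,0,0],[0,0,0],[0,0,0]], fingers=[0,0,0,0,0,0,0,0,0], newtons=45)

```text
time: 8.9
position: [0.6623, 0.0438, 0.2344]
tool_rot: [-3.126, -0.304, 0.035]
ft_force: [-0.5, -0.5, -0.6]
grip_width: 1.0
grip_force: 0.0
```

Run:
```python
from h import *
rows(line(now(),pose(bay(ORG,YAW,(-.002,0,.123)),YAW),5)); print(now()[0])
s=ctrl.get_state();im=get_image('wrist')[:,:,::-1].copy()
for p in ((37,0,149),(-37,0,149),(-70,95,220),(94,0,153)): cv2.circle(im,tuple(int(x) for x in proj('wrist',bay(ORG,YAW,np.array(p)/1e3),s)),4,(0,0,255),1)
cv2.imwrite('pics/w2.png',im)
```

```text
dp [[0.002, 0.0, 0.026], [0.002, 0.0, 0.026], [0.001, 0.0, 0.026], [0.002, 0.0, 0.026], [0.001, 0.0, 0.026]] 
tw [[-0.001, 0.004, 0.0], [-0.0, 0.005, 0.0], [-0.001, 0.004, 0.0], [-0.0, 0.004, 0.0], [-0.001, 0.005, 0.0]]
[0.66226692 0.04381137 0.23438381]
```

View pics/w2.png

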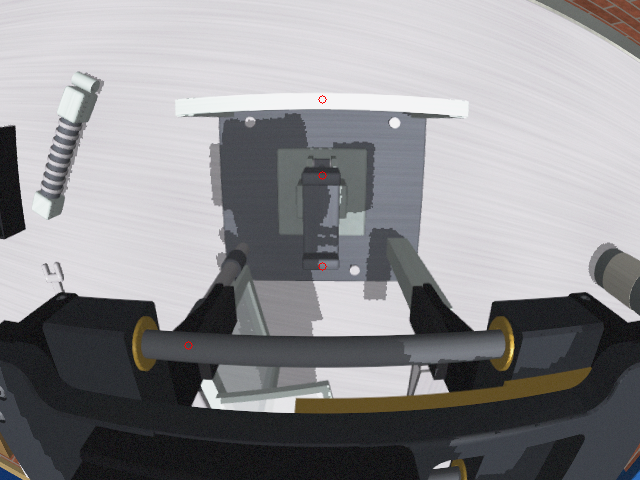

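The saddle is centred between the fingers: prongs at (322,176) and (322,266), as predicted.

>>> apply_moves(dp=[[0.002,0,0.026],[0.002,0,0.026],[0.001,0,0.026],[0.002,0,0.026],[0.001,0,0.026],[0,0,0],[0,0,0],[0,0,0],[0,0,0],[0,0,0]], twist=[[0,0.004,0],[0,0.005,0],[0,0.004,0],[0,0.005,0],[0,0.004,0],[0,0,0],[0,0,0],[0,0,0],[0,0,0],[0,0,0]], fingers=[0,0,0,0,0.3,1,1,1,1,1])

```text
time: 9.95
position: [0.6742, 0.0465, 0.1135]
tool_rot: [-3.125, -0.303, -0.023]
ft_force: [0.1, 0.6, -0.2]
grip_width: 0.54
grip_force: 0.0
```

>>> apply_moves(dp=[[0,0,0],[0,0,0],[0,0,0],[0,0,0],[0,0,0],[0,0,0],[0,0,0]], twist=[[0,0,0],[0,0,0],[0,0,0],[0,0,0],[0,0,0],[0,0,0],[0,0,0]], fingers=[1,1,1,1,1,1,1])

```text
time: 10.65
position: [0.6734, 0.0464, 0.1119]
tool_rot: [-3.124, -0.303, -0.019]
ft_force: [-0.4, -0.5, -0.0]
grip_width: 0.008
grip_force: 0.0
```

Run:
```python
from h import *
s=ctrl.get_state();print(s['position'],s['grip_width'],s['grip_force'],s['ft_force'])
a=get_image('wrist')[:,:,::-1];b=get_image('scene')[:,:,::-1]
b=cv2.resize(b[180:360,260:440],(480,480),interpolation=cv2.INTER_CUBIC)
cv2.imwrite('pics/c3.png',np.hstack([a[60:460,180:500],b[:400,:480]]))
```

```text
[0.67339408 0.04641633 0.11188893] 0.008205563357522878 0.0 [-0.35603639 -0.48822235 -0.02961907]
```

View pics/c3.png

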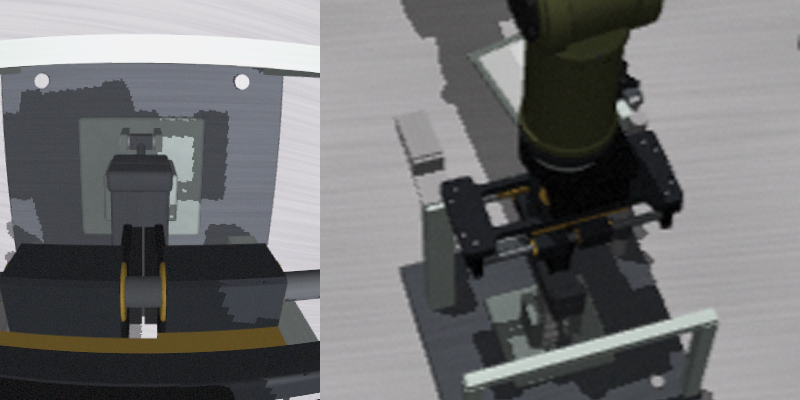

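Run:
```python
from h import *
s=ctrl.get_state();p=s['position'];r=R.from_rotvec(s['tool_rot'])
o=np.array([180,60])
print('tcp wrist',proj('wrist',p,s)-o,'-19',proj('wrist',p-r.apply([0,0,.019]),s)-o,'-51',proj('wrist',p-r.apply([0,0,.07]),s)-o)
for q in((40,0,149),(40,15,132),(40,-15,132),(-40,15,132),(-40,-15,132),(-40,0,149),(0,0,132)):
    w=bay(ORG,YAW,np.array(q)/1e3); print(q,(proj('wrist',w,s)-o).round(),((proj('scene',w)-[260,180])*480/180+[320,0]).round())
print('tcp scene',(proj('scene',p)-[260,180])*480/180+[320,0])
im=get_image('wrist')[:,:,::-1]
cv2.imwrite('pics/c4.png',cv2.resize(im[180:420,240:400],(533,600)*1 if 0 else (400,600),interpolation=cv2.INTER_CUBIC))
```

```text
tcp wrist [141.45784793 216.19377704] -19 [141.34094912 229.99663691] -51 [140.90427289 282.58427654]
(40, 0, 149) [143. 169.] [567. 294.]
(40, 15, 132) [112. 161.] [582. 300.]
(40, -15, 132) [173. 161.] [550. 309.]
(-40, 15, 132) [116. 298.] [552. 226.]
(-40, -15, 132) [169. 298.] [521. 234.]
(-40, 0, 149) [143. 316.] [537. 220.]
(0, 0, 132) [143. 235.] [551. 267.]
tcp scene [551.5757935  280.60759304]
```

View pics/c4.png

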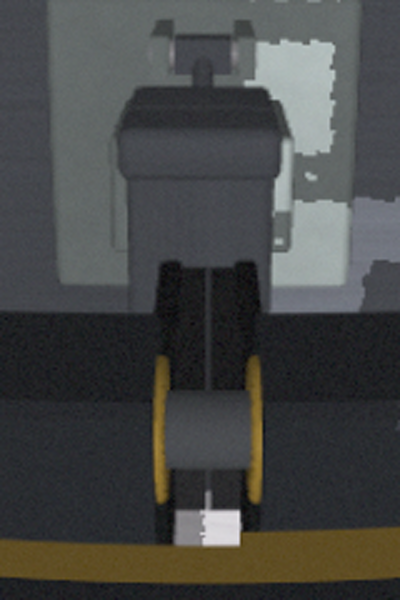

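Run:
```python
from h import *
s=ctrl.get_state();print(s)
rows([pose(bay(ORG,YAW,(-.002,0,.123)),YAW)])
```

```text
{'time': 10.8, 'joint_positions': array([ 0.31292748,  0.46464962, -0.56477926,  1.47674542,  0.25336819,
        1.26091042, -1.65532729]), 'qd': array([-0.00039226,  0.00100508, -0.00059924, -0.00235171,  0.00015837,
        0.0002134 , -0.00066902]), 'joint_torque': array([ 6.36039822e-04, -5.12851918e+01, -7.28907108e+00, -2.97081524e+01,
       -1.70625653e-02, -1.41188689e-01, -3.27409580e-04]), 'position': array([0.67339983, 0.04641248, 0.11192427]), 'tool_rot': array([-3.12438369, -0.30342458, -0.01945712]), 'ft_force': array([-0.53850777, -0.46183416,  0.11481621]), 'torque': array([-0.01493722,  0.05428032,  0.00645865]), 'grip_force': 0.0, 'grip_width': 0.002778204153517698}
dp [[-0.005, 0.001, 0.008]] 
tw [[-0.001, -0.013, 0.0]]
```

The fingers shut just above the saddle at z 0.112, finding nothing to grip. I'll reopen, go 17 mm lower and try again.

>>> apply_moves(dp=[[0,0,0],[0,0,0],[0,0,0],[0,0,0],[0,0,0],[0,0,0],[0,0,0],[0,0,0],[0,0,0],[0,0,0]], twist=[[0,0,0],[0,0,0],[0,0,0],[0,0,0],[0,0,0],[0,0,0],[0,0,0],[0,0,0],[0,0,0],[0,0,0]], fingers=[0.3,0.3,0.3,0.3,0.3,0.3,0.3,0.3,0.3,0.3])

```text
time: 11.8
position: [0.6734, 0.0464, 0.112]
tool_rot: [-3.124, -0.303, -0.02]
ft_force: [-0.9, 0.4, -0.6]
grip_width: 0.69
grip_force: 0.0
```

>>> apply_moves(dp=[[-0.005,0.001,0.005],[0,0,0.006],[0,0,0.006],[0,0,0]], twist=[[0,-0.013,0],[0,0,0],[0,0,0],[0,0,0]], fingers=[0.3,0.3,0.3,0.3])

```text
time: 12.2
position: [0.6678, 0.0443, 0.0932]
tool_rot: [-3.126, -0.304, 0.005]
ft_force: [0.3, -0.2, -0.8]
grip_width: 0.701
grip_force: 0.0
```

>>> apply_moves(dp=[[0,0,0],[0,0,0],[0,0,0],[0,0,0],[0,0,0],[0,0,0],[0,0,0],[0,0,0]], twist=[[0,0,0],[0,0,0],[0,0,0],[0,0,0],[0,0,0],[0,0,0],[0,0,0],[0,0,0]], fingers=[1,1,1,1,1,1,1,1])

```text
time: 13.0
position: [0.6684, 0.0472, 0.0951]
tool_rot: [-3.123, -0.306, 0.001]
ft_force: [-1.2, 5.1, 0.3]
grip_width: 0.326
grip_force: 45.0
```

Run:
```python
from h import *
cv2.imwrite('pics/g0.png',get_image('wrist')[:,:,::-1]); print(ctrl.get_state()['position'])
```

```text
[0.66839333 0.04716831 0.09508729]
```

>>> apply_moves(dp=[[0,0,-0.005],[0,0,-0.005],[0,0,-0.005],[0,0,-0.005],[0,0,-0.005],[0,0,-0.005],[0,0,-0.005],[0,0,-0.005],[0,0,0]], twist=[[0,0,0],[0,0,0],[0,0,0],[0,0,0],[0,0,0],[0,0,0],[0,0,0],[0,0,0],[0,0,0]], fingers=[1,1,1,1,1,1,1,1,1])

```text
time: 13.95
position: [0.6683, 0.0472, 0.134]
tool_rot: [-3.122, -0.306, 0.002]
ft_force: [0.9, 5.6, -5.6]
grip_width: 0.324
grip_force: 45.0
```

Run:
```python
from h import *
s=ctrl.get_state();im=get_image('wrist')[:,:,::-1];cv2.imwrite('pics/g1.png',im); print(s['position'],s['ft_force'],s['grip_width'])
a=cv2.cvtColor(cv2.imread('pics/g0.png'),6);b=cv2.cvtColor(np.ascontiguousarray(im),6)
m=np.zeros_like(a);m[200:290,285:360]=255
p=cv2.goodFeaturesToTrack(a,20,.02,6,mask=m);q,st,e=cv2.calcOpticalFlowPyrLK(a,b,p,None)
print(np.hstack([p[:,0],(q-p)[:,0],st,e]).round(1))
cv2.imwrite('pics/g01.png',np.hstack([cv2.resize(x[150:420,220:420],(400,540)) for x in(a,b)]))
```

```text
[0.66834338 0.04716782 0.13395282] [ 0.9287516   5.60686127 -5.60309657] 0.32358010825889805
[[ 3.55e+02  2.85e+02 -7.00e-01 -3.00e-01  1.00e+00  1.67e+01]
 [ 2.90e+02  2.85e+02 -4.00e-01 -6.00e-01  1.00e+00  1.05e+01]
 [ 3.17e+02  2.11e+02  7.00e+00  5.00e-01  1.00e+00  1.83e+01]
 [ 3.29e+02  2.12e+02 -7.00e-01  0.00e+00  1.00e+00  1.32e+01]
 [ 3.52e+02  2.15e+02 -5.60e+00 -2.80e+00  1.00e+00  2.25e+01]
 [ 3.56e+02  2.55e+02 -3.70e+00 -1.66e+01  1.00e+00  1.66e+01]
 [ 2.90e+02  2.55e+02  3.00e-01 -3.00e-01  1.00e+00  1.31e+01]
 [ 2.95e+02  2.14e+02  1.80e+00 -1.90e+00  1.00e+00  1.24e+01]
 [ 3.12e+02  2.06e+02  7.50e+00  5.00e-01  1.00e+00  1.35e+01]
 [ 3.37e+02  2.00e+02 -7.50e+00 -7.00e-01  1.00e+00  1.21e+01]
 [ 2.85e+02  2.33e+02  3.10e+00 -1.50e+00  1.00e+00  1.21e+01]
 [ 3.10e+02  2.00e+02  7.80e+00 -6.90e+00  1.00e+00  1.50e+01]
 [ 3.34e+02  2.06e+02 -6.90e+00  5.00e-01  1.00e+00  1.44e+01]
 [ 2.91e+02  2.19e+02  2.70e+00 -2.90e+00  1.00e+00  1.20e+01]]
```

View pics/g01.png

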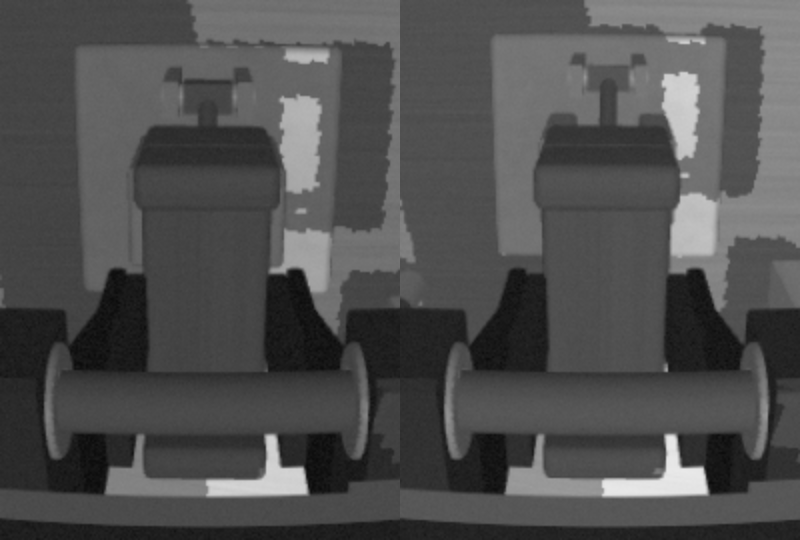

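The saddle sits still between the fingers while the foot recedes, so the column rose the full 39 mm with no slip. Another 15 mm brings it to 54 mm, past the third click. Then I release it.

>>> apply_moves(dp=[[0,0,-0.005],[0,0,-0.005],[0,0,-0.005],[0,0,0],[0,0,0]], twist=[[0,0,0],[0,0,0],[0,0,0],[0,0,0],[0,0,0]], fingers=[1,1,1,1,1])

```text
time: 14.5
position: [0.6683, 0.0472, 0.1486]
tool_rot: [-3.122, -0.306, 0.002]
ft_force: [1.7, 6.0, -4.9]
grip_width: 0.327
grip_force: 45.0
```

>>> apply_moves(dp=[[0,0,0.005],[0,0,0],[0,0,0],[0,0,0],[0,0,0],[0,0,0],[0,0,0],[0,0,0],[0,0,0]], twist=[[0,0,0],[0,0,0],[0,0,0],[0,0,0],[0,0,0],[0,0,0],[0,0,0],[0,0,0],[0,0,0]], fingers=[1,0.3,0.3,0.3,0.3,0.3,0.3,0.3,0.3])

```text
time: 15.4
position: [0.6688, 0.0444, 0.1449]
tool_rot: [-3.126, -0.304, 0.001]
ft_force: [0.4, -0.1, 0.4]
grip_width: 0.699
grip_force: 0.0
```

>>> apply_moves(dp=[[0,0,0],[0,0,0],[0,0,-0.04],[0,0,-0.04],[0,0,-0.04],[0,0,-0.04],[0,0,-0.03],[0,0,0],[0,0,0]], twist=[[0,0,0],[0,0,0],[0,0,0],[0,0,0],[0,0,0],[0,0,0],[0,0,0],[0,0,0],[0,0,0]], fingers=[0.3,0.3,0.3,0.3,0.3,0.3,0.3,0.3,0.3])

```text
time: 16.3
position: [0.6691, 0.0445, 0.3353]
tool_rot: [-3.126, -0.304, -0.001]
ft_force: [0.0, -0.7, -0.9]
grip_width: 0.703
grip_force: 0.0
```

Run:
```python
from h import *
s=ctrl.get_state();im=get_image('wrist')[:,:,::-1].copy()
for z,c in((149,(0,255,0)),(180,(255,0,0)),(196,(0,0,255))): # lift 0,31,47
    for x,y in((40,-15),(40,15),(-40,15),(-40,-15)):
        cv2.circle(im,tuple(int(v) for v in proj('wrist',bay(ORG,YAW,np.array((x-3,y,z))/1e3),s)),2,c,-1)
a=(cv2.resize(im[60:300,200:460],(520,480)))
cv2.imwrite('pics/w5.png',a)
a=now();print(a[0]); b=tab(1.37,0,.1); print(b[0]); rows(line(a,b,8))
```

```text
[0.66862206 0.04416375 0.33386148]
[0.44025426 0.07934508 0.339     ]
dp [[-0.027, -0.01, -0.001], [-0.027, -0.01, -0.0], [-0.027, -0.011, -0.001], [-0.026, -0.012, -0.0], [-0.026, -0.013, -0.001], [-0.026, -0.013, -0.001], [-0.025, -0.014, -0.0], [-0.025, -0.014, -0.001]] 
tw [[-0.0, 0.0, -0.025], [-0.0, 0.0, -0.025], [-0.001, 0.001, -0.025], [0.0, -0.0, -0.025], [0.0, -0.0, -0.025], [-0.0, 0.0, -0.025], [-0.0, 0.0, -0.026], [-0.0, 0.001, -0.025]]
```

View pics/w5.png

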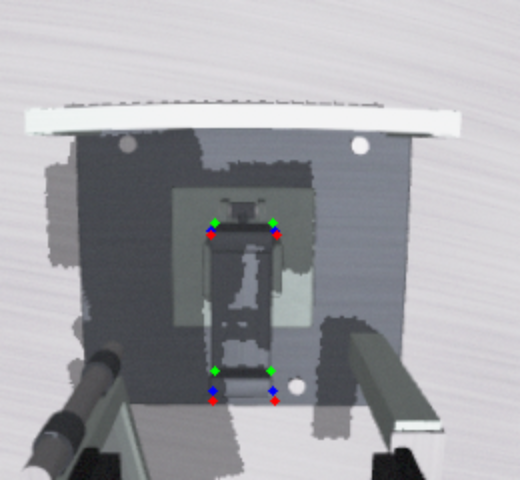

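The saddle's prong spacing (rows 225 to 397) matches a lift of 47 mm or slightly more (predicted 235 to 401). The column is resting on the third notch. Back to the tab.

>>> apply_moves(dp=[[-0.027,-0.01,-0.001],[-0.027,-0.01,0],[-0.027,-0.011,-0.001],[-0.026,-0.012,0],[-0.026,-0.013,-0.001],[-0.026,-0.013,-0.001],[-0.025,-0.014,0],[-0.025,-0.014,-0.001],[0,0,0],[0,0,0]], twist=[[0,0,-0.025],[0,0,-0.025],[0,0,-0.025],[0,0,-0.025],[0,0,-0.025],[0,0,-0.025],[0,0,-0.026],[0,0,-0.025],[0,0,0],[0,0,0]], fingers=[0.3,0.3,0.3,0.3,0.3,0.3,0.3,0.3,0.3,0.3], newtons=20)

```text
time: 17.35
position: [0.4404, 0.0789, 0.3391]
tool_rot: [-3.081, -0.614, 0.002]
ft_force: [0.9, -0.0, 0.3]
grip_width: 0.701
grip_force: 0.0
```

Run:
```python
from h import *
print(now()[0]); rows(line(now(),tab(1.37,0,-.004),4))
```

```text
[0.44038087 0.07894749 0.33913636]
dp [[0.0, -0.0, 0.026], [0.0, -0.0, 0.026], [0.0, -0.0, 0.026], [0.0, -0.0, 0.026]] 
tw [[-0.0, 0.0, -0.0], [-0.0, 0.001, -0.0], [-0.0, -0.0, -0.001], [-0.001, 0.0, 0.0]]
```

>>> apply_moves(dp=[[0,0,0.026],[0,0,0.026],[0,0,0.026],[0,0,0.026],[0,0,0],[0,0,0],[0,0,0],[0,0,0],[0,0,0],[0,0,0]], twist=[[0,0,0],[0,0,0],[0,0,0],[0,0,0],[0,0,0],[0,0,0],[0,0,0],[0,0,0],[0,0,0],[0,0,0]], fingers=[0.3,0.3,0.3,0.3,1,1,1,1,1,1])

```text
time: 18.35
position: [0.4411, 0.0797, 0.2367]
tool_rot: [-3.08, -0.616, -0.001]
ft_force: [-0.2, 0.5, 0.7]
grip_width: 0.241
grip_force: 0.0
```

>>> apply_moves(dp=[[0,0,0],[0,0,0],[0,0,0],[0,0,0],[0,0,0],[0,0,0]], twist=[[0,0,0],[0,0,0],[0,0,0],[0,0,0],[0,0,0],[0,0,0]], fingers=[1,1,1,1,1,1])

```text
time: 18.95
position: [0.4407, 0.0798, 0.2363]
tool_rot: [-3.079, -0.616, 0.0]
ft_force: [-1.1, 1.5, 4.0]
grip_width: 0.127
grip_force: 20.0
```

Run:
```python
from h import *
s=ctrl.get_state();print(s['position'],s['tool_rot'],s['ft_force'],s['grip_width']*.087,tab(1.37,0,-.004)[0])
ps=[tab(1.37-.02*k,.04*k,-.004) for k in range(1,6)]+[tab(g,.2,-.004) for g in np.linspace(1.27,0,18)[1:]]
rows(ps,tab(1.37,0,-.004))
```

```text
[0.44074415 0.07977453 0.23630067] [-3.07927219e+00 -6.15873941e-01  3.09165868e-04] [-1.0808839   1.5469403   4.01561666] 0.01107084230982671 [0.44025426 0.07934508 0.235     ]
dp [[0.001, 0.003, -0.005], [0.001, 0.003, -0.004], [0.001, 0.003, -0.005], [0.001, 0.003, -0.004], [0.001, 0.003, -0.005], [-0.001, 0.01, 0.0], [-0.0, 0.011, 0.0], [-0.001, 0.011, 0.001], [-0.0, 0.01, -0.0], [-0.001, 0.011, -0.0]] 
tw [[-0.0, -0.04, -0.02], [-0.002, -0.04, -0.02], [-0.002, -0.04, -0.02], [-0.002, -0.04, -0.02], [-0.004, -0.04, -0.019], [-0.015, 0.0, -0.074], [-0.015, 0.0, -0.073], [-0.014, 0.0, -0.073], [-0.015, 0.0, -0.073], [-0.015, -0.0, -0.073]]
dp [[-0.001, 0.01, -0.0], [-0.0, 0.011, 0.0], [-0.001, 0.011, 0.0], [-0.0, 0.01, 0.0], [-0.001, 0.011, 0.0], [-0.0, 0.011, 0.001], [-0.001, 0.01, -0.0], [-0.001, 0.011, -0.0], [-0.0, 0.011, -0.0], [-0.001, 0.01, -0.0]] 
tw [[-0.015, -0.0, -0.074], [-0.015, -0.0, -0.073], [-0.015, -0.0, -0.073], [-0.015, 0.0, -0.073], [-0.014, 0.0, -0.074], [-0.015, 0.0, -0.073], [-0.015, -0.0, -0.073], [-0.015, -0.0, -0.073], [-0.015, -0.0, -0.073], [-0.015, 0.0, -0.074]]
dp [[-0.0, 0.011, 0.0], [-0.001, 0.011, 0.0]] 
tw [[-0.014, 0.0, -0.073], [-0.015, 0.0, -0.073]]
```

>>> apply_moves(dp=[[0.001,0.003,-0.005],[0.001,0.003,-0.004],[0.001,0.003,-0.005],[0.001,0.003,-0.004],[0.001,0.003,-0.005],[-0.001,0.01,0],[0,0.011,0],[-0.001,0.011,0.001],[0,0.01,0],[-0.001,0.011,0]], twist=[[0,-0.04,-0.02],[-0.002,-0.04,-0.02],[-0.002,-0.04,-0.02],[-0.002,-0.04,-0.02],[-0.004,-0.04,-0.019],[-0.015,0,-0.074],[-0.015,0,-0.073],[-0.014,0,-0.073],[-0.015,0,-0.073],[-0.015,0,-0.073]], fingers=[1,1,1,1,1,1,1,1,1,1])

```text
time: 19.95
position: [0.4819, 0.0248, 0.2574]
tool_rot: [2.763, 1.286, -0.28]
ft_force: [-1.0, 1.8, -0.5]
grip_width: 0.133
grip_force: 20.0
```

>>> apply_moves(dp=[[-0.001,0.01,0],[0,0.011,0],[-0.001,0.011,0],[0,0.01,0],[-0.001,0.011,0],[0,0.011,0.001],[-0.001,0.01,0],[-0.001,0.011,0]], twist=[[-0.015,0,-0.074],[-0.015,0,-0.073],[-0.015,0,-0.073],[-0.015,0,-0.073],[-0.014,0,-0.074],[-0.015,0,-0.073],[-0.015,0,-0.073],[-0.015,0,-0.073]], fingers=[1,1,1,1,1,1,1,1])

```text
time: 20.75
position: [0.556, -0.0148, 0.2568]
tool_rot: [2.229, 2.013, -0.224]
ft_force: [0.0, 1.5, -2.3]
grip_width: 0.136
grip_force: 20.0
```

>>> apply_moves(dp=[[0,0,0]], twist=[[0,0,0]], fingers=[1])

```text
time: 20.85
position: [0.5567, -0.0149, 0.2568]
tool_rot: [2.231, 2.009, -0.222]
ft_force: [0.1, 2.6, -1.7]
grip_width: 0.136
grip_force: 20.0
```

Run:
```python
from h import *
s=ctrl.get_state();print(s['position'],s['ft_force'],s['grip_width'])
for g in(.3,.25,.2): print(g,tab(g,.2,-.004)[0])
ps=[tab(g,.2,-.004) for g in (.22,.147,.074,.035,0)]
rows(ps)
rows([tab(0,l,-.004) for l in(.16,.12,.08,.04,0)],ps[-1])
```

```text
[ 0.55667426 -0.01489515  0.25680544] [ 0.11481608  2.58164918 -1.73882442] 0.1360355578341243
0.3 [ 0.5556811  -0.01518881  0.25730877]
0.25 [ 0.562721   -0.01641593  0.25730877]
0.2 [ 0.56981344 -0.01728967  0.25730877]
dp [[-0.001, 0.01, -0.0], [-0.001, 0.011, -0.0], [-0.0, 0.01, -0.0], [-0.001, 0.006, 0.0], [0.0, 0.005, 0.0]] 
tw [[-0.017, -0.003, -0.076], [-0.014, 0.0, -0.072], [-0.015, 0.0, -0.072], [-0.007, 0.0, -0.038], [-0.007, 0.0, -0.034]]
dp [[-0.001, 0.0, 0.005], [-0.001, 0.0, 0.004], [-0.001, 0.0, 0.005], [-0.001, 0.0, 0.004], [-0.001, -0.0, 0.005]] 
tw [[0.0, 0.04, 0.0], [0.0, 0.04, 0.0], [0.0, 0.04, 0.0], [0.0, 0.04, -0.0], [0.0, 0.04, 0.0]]
```

>>> apply_moves(dp=[[-0.001,0.01,0],[-0.001,0.011,0],[0,0.01,0],[-0.001,0.006,0],[0,0.005,0],[0,0.001,0],[0,0,0]], twist=[[-0.017,-0.003,-0.076],[-0.014,0,-0.072],[-0.015,0,-0.072],[-0.007,0,-0.038],[-0.007,0,-0.034],[0,0,0],[0,0,0]], fingers=[1,1,1,1,1,1,1])

```text
time: 21.55
position: [0.5979, -0.0164, 0.2575]
tool_rot: [1.897, 2.302, -0.193]
ft_force: [-2.1, 3.4, -3.3]
grip_width: 0.13
grip_force: 20.0
```

>>> apply_moves(dp=[[0,0.002,0],[-0.001,0,0.005],[-0.001,0,0.004],[-0.001,0,0.005],[-0.001,0,0.004],[-0.001,0,0.005],[0,0,0]], twist=[[0,0,0],[0,0.04,0],[0,0.04,0],[0,0.04,0],[0,0.04,0],[0,0.04,0],[0,0,0]], fingers=[1,1,1,1,1,1,1])

```text
time: 22.25
position: [0.599, -0.0225, 0.2362]
tool_rot: [-1.993, -2.419, 0.005]
ft_force: [-8.7, 5.8, 1.3]
grip_width: 0.133
grip_force: 20.0
```

>>> apply_moves(dp=[[0,0,0],[0,0,0],[0,0,0],[0,0,0],[0,0,0],[0,0,0],[0,0,0],[0,0,-0.03],[0,0,-0.04],[0,0,-0.04]], twist=[[0,0,0],[0,0,0],[0,0,0],[0,0,0],[0,0,0],[0,0,0],[0,0,0],[0,0,0],[0,0,0],[0,0,0]], fingers=[0.4,0.4,0.4,0.4,0.4,0.4,0.4,0.4,0.4,0.4])

```text
time: 23.25
position: [0.602, -0.0246, 0.3474]
tool_rot: [1.997, 2.424, -0.003]
ft_force: [0.1, 0.3, 0.4]
grip_width: 0.596
grip_force: 0.0
```

>>> apply_moves(dp=[[0,0,-0.01],[0,0,0],[0,0,0]], twist=[[0,0,0],[0,0,0],[0,0,0]], fingers=[0.4,0.4,0.4])

```text
time: 23.55
position: [0.6021, -0.0245, 0.3551]
tool_rot: [1.997, 2.425, -0.004]
ft_force: [-0.2, -0.9, -0.7]
grip_width: 0.606
grip_force: 0.0
```

Run:
```python
from h import *
s=ctrl.get_state();im=get_image('wrist')[:,:,::-1].copy();cv2.imwrite('pics/w9.png',im)
# compare with w1raw (gate shut & latched at start): reproject tab patch shift
s1=np.load('st1.npy',allow_pickle=True).item();im1=cv2.imread('pics/w1raw.png')
a=cv2.cvtColor(im1,6);b=cv2.cvtColor(im,6)
for n,p in dict(tabtop=(-83,-55,276),barend=(-83,-88,215),hinge=(-70,95,220),post=(-70,-70,213),bolt=(94,40,153)).items():
    w=bay(ORG,YAW,np.array(p)/1e3);u=proj('wrist',w,s1);v=proj('wrist',w,s)
    x,y=u.round().astype(int);k=14;t=a[y-k:y+k,x-k:x+k]
    X,Y=v.round().astype(int);K=k+14;r=cv2.matchTemplate(b[Y-K:Y+K,X-K:X+K],t,cv2.TM_CCOEFF_NORMED);_,m,_,l=cv2.minMaxLoc(r)
    print(n,u.round(),v.round(),'resid',np.array(l)-14,round(m,2))
print(s['position'],s['time'],s['ft_force'])
```

```text
tabtop [326. 246.] [321. 237.] resid [1 1] 0.82
barend [325. 260.] [321. 252.] resid [ 1 -1] 0.82
hinge [343.  54.] [336.  54.] resid [1 0] 0.96
post [339. 241.] [335. 233.] resid [0 1] 0.93
bolt [489. 129.] [480. 125.] resid [0 5] 0.98
[ 0.60214006 -0.02452631  0.35513888] 23.55 [-0.22701582 -0.88434402 -0.72730362]
```

Tab, bar end and hinge are all within 1 px of their initial latched appearance, so I'm handing the job in.

```bash
python3 -c "
from bench import ctrl
print(ctrl.close_job())"
```

```text
the job is handed in; nothing more can be done
None
```

I handed the job in at 23.6 s of the 72 s limit; the hand-in call returned no verdict. By my measurements, the gate is shut with the latch bar home (tab, bar end and hinge within 1 px of the starting view), and the column rests on its third notch (raised 53.5 mm, then released). I saw no contact with the bystanders, though I didn't measure their positions again.

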